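# Send the repaired poise down the chute

## Task

Push the chrome poise along the lane it stands in, through the red hanging flap ahead of it, until it drops down the chute into the clear case, then draw back so that the flap swings shut behind it. Only push the poise, never lift it, and leave the black cup standing in the other lane and everything else on the bench where it is.

Things in the scene. Friction and masses are not known exactly. Their poses are not given: they have to be found in the camera images.
- case: Fixed chute case. Origin: on the bench, in the flap plane, midway between two lanes. +x is the pushing direction, into the case; +y towards the left lane. In front (x -150 to 0 mm) a level apron 220 mm wide, top 70 mm above the bench, with two straight lanes along x centred at y = +60 and -60 mm, each 69 mm wide between steel rails 6 mm thick, 14 mm high, open at the front end.
- mouth_left (a point): Left lane's doorway: middle of its sill, on the apron top in the flap plane (x 0, y +60, z 70 mm in the case frame). Doorway 69 mm wide, 62 mm high, shut by a red flap. The level floor ends 6 mm beyond this plane; from there a 55 degree chute falls to the tray: a part whose centre is pushed well past that edge tips over and slides down by itself.
- mouth_right (a point): The same point of the right lane's doorway (x 0, y -60, z 70 mm in the case frame); the same size, edge and chute.
- lintel (a point): Middle of the top of the aluminium lintel over both doorways (x 3, y 0, z 142 mm in the case frame): 12 mm deep along x (-3 to 9 mm), its underside 132 mm above the bench. Behind it lies the clear roof, at the same height.
- tray (a point): Middle of the tray floor at the foot of the chute, inside the clear case (x 110, y 0, z 4 mm in the case frame); the case is closed by clear sides, roof and back, its inner length ending at x = 171 mm.
- flap_left (a joint): Red gravity flap of the left lane (y = +60 mm in the case frame), 66 mm wide, 3 mm thick, about 40 g, hinged along its top edge 61 mm above the apron, lower edge 3 mm above the apron. 0 rad = shut (hanging upright); grows to 1.45 as it is pushed into the case (+x). Swings freely, falls shut by its own weight; does not open towards the lane.
- flap_right (a joint): The same red flap for the right lane (y = -60 mm in the case frame); same joint values.
- poise_mid (a point): Centre (half-way up) of the loose chrome steelyard poise: a flat round weight, 58 mm in diameter, 28 mm high, its upright side reaching from 2 to 22 mm above its foot, bevelled above; dark slot and brass plug on its top; about 0.3 to 0.55 kg. It stands flat on the apron in one of the two lanes, with its centre 60 to 105 mm before the flap.
- cup: Black phenolic tare cup, 52 mm across its rim, 48 mm high, origin at the centre of its foot; stands in the lane that the poise is not in. Leave it.
- turntable: Fixed cast-aluminium turntable for corner loads, 170 mm in diameter, 36 mm high; origin at the centre of its underside. Bystander.
- pan: Dull nickel balance pan, 120 mm across, 16 mm high, resting loose on the turntable; origin at the centre of its underside. Leave it.
- beam: Loose brass balance beam, 202 mm long, lying along its x axis on the bench, up to 12 mm high; origin under its middle. Leave it.
- loupe: Tortoiseshell loupe lying flat, lens ring 60 mm across, 12 mm high, handle to 73 mm from the lens centre along its -x; origin under the lens centre. Leave it.
- screwdriver: Screwdriver, 170 mm long, lying along its x axis on the bench. Leave it.
- poise: The same poise; origin at the centre of its foot, z up as it stands.
Not all that is in view belongs to the job. Leave any orange look-alike of the poise alone. Of the things shaped like the cup, the black one is meant.

How it is judged:
By the outcome, as a careful person would: the job done as asked, in the order asked, and still so for the second after the job is handed in, with the robot touching nothing.
It also fails if it takes over 32 s, if anything falls off the work surface, if the arm or the gripper's body presses on something with over 40 N, if the wrist force passes 120 N, or if a joint passes its speed limit or range.

## Robot

A 7-joint arm with a two-finger parallel gripper is mounted at the origin on the work surface. World frame = base frame: x ahead of the robot, y to its left, z up, the work surface at z = 0. Lengths are in m, angles in rad, forces in N, time in s.
With the tool pointing down it reaches from about 0.4 to 0.75 m from the base axis. Payload 19.5 kg.
Tool frame: the origin (TCP) lies between the finger pads; the fingertips stand ctrl.tips_ahead ahead of it and the grasp point (between the pads) lies 8 mm behind it (ctrl.tips_ahead is the distance from the TCP to the fingertips, in m); z points along the fingers, y is the line along which they close (so a half turn about z gives the same grasp; the last joint's range is limited). The gripper opens to 85 mm and grips with 20 to 120 N. Pads are 22 mm wide; open, the fingers measure 114 mm over their backs; the gripper's body (76 mm by 85 mm) begins 54 mm behind the grasp point. The pads swing forward as they close: fully open they stand 13 mm farther back than shut.
Start: joints at [-1.387, 0.707, -0.028, 1.485, 0.022, 0.951, -0.075], TCP at [0.129, 0.56, 0.242] pointing down, gripper open.
Joint ranges: [-2.71, 2.71], [-0.32, 2.16], [-1.57, 1.52], [0, 2.45], [-1.46, 4.6], [0, 2.02], [-2.83, 2.83]. Speed limits (rad/s): [1.89, 1.89, 2.57, 2.57, 3.01, 3.01, 3.01].

## Interface

Orientations are given as [roll, pitch, yaw] about the fixed x, y, z axes, in that order (R = Rz(yaw) Ry(pitch) Rx(roll)).
In Python, from cell import ctrl gives the robot as it stands. Calls block until the motion is done:
- ctrl.move_ptp(position, orientation): joint-space move of the TCP to a pose.
- ctrl.move_straight(position, orientation=None, speed=0.15): straight line of the TCP; orientation=None keeps the orientation; speed is the mean speed in m/s.
- ctrl.move_j(angles): joint-space move.
- ctrl.command_gripper(opening, newtons=None): opening from 0.0 (shut) to 1.0 (fully open); newtons is the grip in N (None keeps the last); returns when the fingers have stopped.
- ctrl.pause(seconds).
- ctrl.ik(position, orientation): joint angles nearest the present ones, or None.
- ctrl.capture(name): name is "scene" or "top" or "wrist"; returns a dict with "color" (400x640x3 uint8, red, green, blue), "depth" (400x640 float32, m along the optical axis (not along the pixel's ray), 0 where there is no reading), "fx", "fy", "cx", "cy" (pixels), "position" and "orientation" of the camera in the world; the wrist camera has in their place "T_tool_cam" (4x4, takes a point from camera to tool coordinates, whose origin is the TCP and whose axes are the flange's). Camera axes: x right, y down, z forward; pixel columns grow to the right and rows downward; lengths in m; the calibration is good to about 2 mm. A picture is of the moment at which its call begins: read the wrist's pose just before it.
A pose or a line that the arm cannot do raises ctrl.PlanningError and nothing moves.
- ctrl.hand_in(): hands the job in; it is judged then, once.
Readings, each from a call of its own:
- ctrl.current_clock(): time.
- ctrl.current_qpos(): joint angles.
- ctrl.current_dq(): joint speeds.
- ctrl.current_joint_efforts(): joint torques, N m.
- ctrl.current_position(): TCP position.
- ctrl.current_tool_rot(): TCP orientation.
- ctrl.current_contact_force(): force on the tool from outside, world axes, zero at the start.
- ctrl.current_ft_torque(): the same for the moment, N m.
- ctrl.current_finger_gap(): opening from 0.0 (shut) to 1.0 (fully open).
- ctrl.current_grip_force(): force on a finger pad.
Only numpy, scipy, OpenCV 4.12 (cv2) and the standard library are available. Lean on these libraries where they do the work, as an engineer would, in place of code of your own. Each camera call takes 0.05 s, during which the arm holds its last target. There are 200 camera calls.

## Working session

There is one attempt and no reset: what is moved stays moved. The work goes in short steps, each a Python script; the robot and the scene stay as the last script left them, time stands still between calls to the robot, and variables do not carry over. Pictures are saved under pics/ and viewed, at most 10 in all, crops included, and the job is handed in when it is done.

```bash
mkdir -p pics; ls; cat > h.py <<'E'
import numpy as np, cv2
from scipy.spatial.transform import Rotation as R
from cell import ctrl
def save(c,n,crop=None,s=1):
    im=c["color"][:,:,::-1]
    if crop: im=im[crop[1]:crop[3],crop[0]:crop[2]]
    cv2.imwrite("pics/"+n,cv2.resize(im,None,fx=s,fy=s,interpolation=cv2.INTER_CUBIC))
def campose(c):
    o=np.array(c["orientation"],float)
    Rm=o if o.shape==(3,3) else (R.from_euler("xyz",o).as_matrix() if o.size==3 else None)
    return Rm,np.array(c["position"])
def cast(c,u,v,z):
    Rm,p=campose(c); d=Rm@np.array([(u-c["cx"])/c["fx"],(v-c["cy"])/c["fy"],1]); return p+d*(z-p[2])/d[2]
def deproj(c,u,v):
    Rm,p=campose(c); d=c["depth"][int(v),int(u)]; return p+Rm@(np.array([(u-c["cx"])/c["fx"],(v-c["cy"])/c["fy"],1])*d)
E
python3 - <<'E'
from h import *
import pickle
a=ctrl.capture("top");b=ctrl.capture("scene")
pickle.dump((a,b),open("cap.pkl","wb"))
save(a,"top.png");save(b,"scene.png")
for c in(a,b):print(c["position"],c["orientation"],c["fx"])
print(ctrl.current_clock(),ctrl.tips_ahead,ctrl.current_tool_rot())
E
```

```text
pics
[ 0.44343921 -0.01858049  1.26015017] [-3.04038931  0.02102797 -1.5600117 ] 423.6196642726363
[ 0.94622436 -0.58775972  0.98299664] [-2.47572889 -0.018919    0.59989582] 402.913328998902
0.1 0.011 [-3.14061424e+00  4.86769201e-05  2.91578213e+00]
```

View pics/top.png

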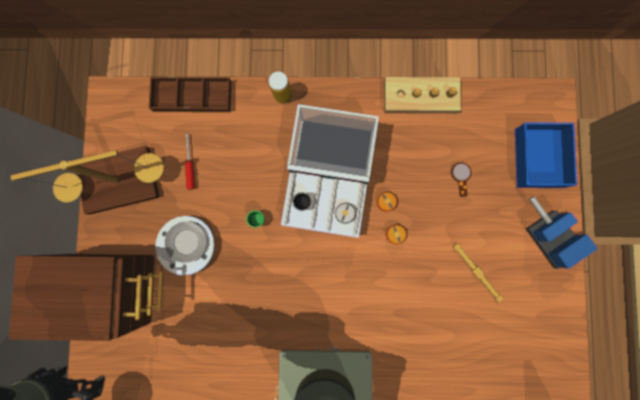

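View pics/scene.png

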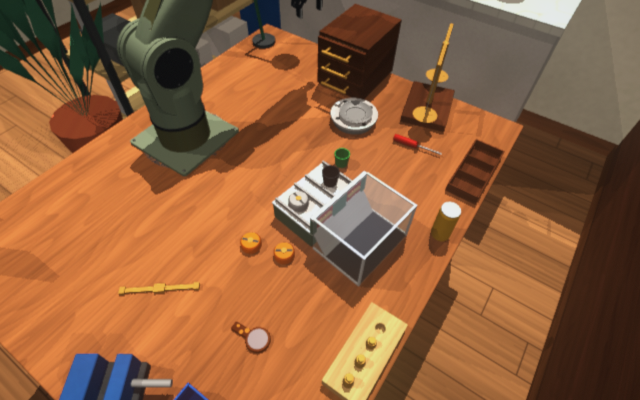

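The top view shows the candidates: chrome poise at (346,212) in the right lane, orange look-alikes at (387,201) and (397,234), black cup at (303,201) and a green cup at (256,218). I choose the chrome one at (346,212) and will check it in a close crop.

```bash
python3 - <<'E'
from h import *
import pickle
a,b=pickle.load(open("cap.pkl","rb"))
save(a,"crop.png",(270,95,400,245),4)
Rm,p=campose(a)
u,v=np.meshgrid(np.arange(640),np.arange(400))
d=a["depth"];P=np.stack([(u-a["cx"])/a["fx"]*d,(v-a["cy"])/a["fy"]*d,d],-1)@Rm.T+p
def reg(zl,zh,box):
    m=(P[...,2]>zl)&(P[...,2]<zh)&(d>0); k=np.zeros_like(m);k[box[1]:box[3],box[0]:box[2]]=1
    return P[m&k]
Q=reg(.06,.09,(270,165,375,245))
r=cv2.minAreaRect(Q[:,:2].astype(np.float32)*1000);print("apron",len(Q),r,cv2.boxPoints(r).round(1).tolist())
Q=reg(.125,.155,(270,90,400,200))
r=cv2.minAreaRect(Q[:,:2].astype(np.float32)*1000);print("roof",len(Q),r,cv2.boxPoints(r).round(1).tolist())
for uv in((346,212),(303,201)):print(uv,P[uv[1],uv[0]],cast(a,*uv,.098))
E
```

```text
apron 3755 ((550.816162109375, 9.23699951171875), (220.41683959960938, 154.47598266601562), 81.5351791381836) [[458.20001220703125, -88.4000015258789], [611.0, -111.0999984741211], [643.4000244140625, 106.9000015258789], [490.6000061035156, 129.60000610351562]]
roof 5404 ((709.8057861328125, -14.79803466796875), (220.15342712402344, 179.45166015625), 81.5911865234375) [[604.9000244140625, -110.5999984741211], [782.5, -136.8000030517578], [814.7000122070312, 81.0], [637.0999755859375, 107.19999694824219]]
(346, 212) [ 0.52495642 -0.05281922  0.10003762] [ 0.52509959 -0.05287935  0.098     ]
(303, 201) [0.55659716 0.06750886 0.07508869] [0.55440943 0.06584445 0.098     ]
```

View pics/crop.png

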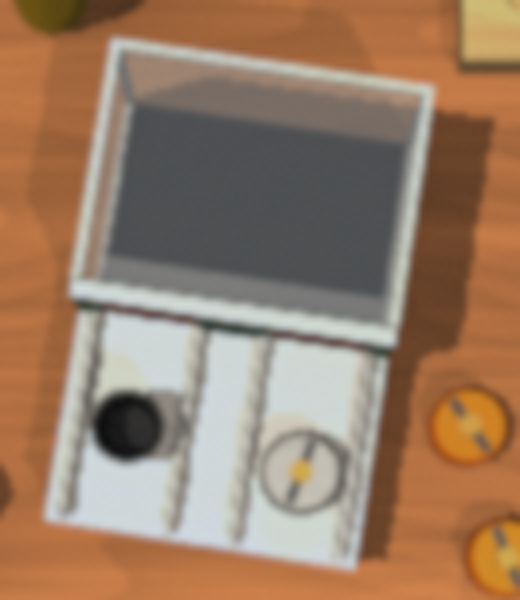

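The crop confirms it: the chrome poise (crop (300,470)) is in the right lane with a clear path to its flap, and the black cup is in the left lane. The case origin is about (0.6234, -0.0018) with yaw -8.45°. I'll push with closed fingers, tilted 25° forward so they clear the lintel.

```bash
cat >> h.py <<'E'
yaw=np.radians(-8.44); C=R.from_euler("z",yaw).as_matrix(); O=np.array([.6234,-.0018,0])
def pose(xf,y,ztip,t=np.radians(25)):
    "tool pose with the pads' front lower corner at case x = xf, tip axis at height ztip"
    c,s=np.cos(t),np.sin(t); z=np.array([s,0,-c]); x=np.array([-c,0,-s])
    tip=np.array([xf-.011*c,y,ztip]); M=C@np.stack([x,[0,1,0],z],1)
    return O+C@(tip-z*ctrl.tips_ahead), R.from_matrix(M).as_euler("xyz")
E
python3 - <<'E'
from h import *
print(ctrl.capture("wrist")["T_tool_cam"].round(3))
ctrl.command_gripper(0.0)
print(ctrl.tips_ahead,ctrl.current_clock())
for a in((-.137,-.06,.17),(-.137,-.06,.079),(.01,-.06,.079)):print(pose(*a),ctrl.ik(*pose(*a)))
ctrl.move_ptp(*pose(-.137,-.06,.19))
print(ctrl.current_clock(),ctrl.current_contact_force(),ctrl.current_finger_gap())
c=ctrl.capture("wrist");save(c,"w1.png")
E
```

```text
[[ 0.    -0.945 -0.326  0.085]
 [ 1.     0.     0.     0.001]
 [-0.    -0.326  0.945 -0.13 ]
 [ 0.     0.     0.     1.   ]]
0.011 0.9167
(array([ 0.4646174 , -0.03889665,  0.17996939]), array([3.14159265, 0.43633231, 2.99428686])) [ 0.46537497  0.73334334 -0.90480573  2.37946536  1.87854817  0.72201921
 -0.53667091]
(array([ 0.4646174 , -0.03889665,  0.08896939]), array([3.14159265, 0.43633231, 2.99428686])) None
(array([ 0.61002541, -0.06047238,  0.08896939]), array([3.14159265, 0.43633231, 2.99428686])) [ 0.38515667  0.97845295 -0.68534538  1.95682806  1.85121167  0.60172837
 -0.24542322]
3.5333 [-0.23245633  0.39965234 -0.50033108] 0.00277622060695559
```

View pics/w1.png

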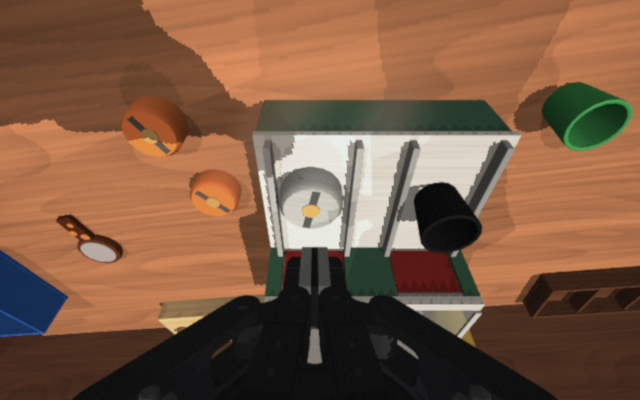

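The wrist view shows the closed fingers in line with the right lane, poise at (310,200), black cup at (447,215). The tilted low pose isn't reachable near the base, so I'll look for a smaller tilt at the start.

```bash
python3 - <<'E'
from h import *
for xf in(-.137,-.128,-.11,-.09,-.06):
    for t in(-10,0,10,15,20,25):
        r=[]
        for z in(.079,.15):
            q=ctrl.ik(*pose(xf,-.06,z,np.radians(t))); r.append(None if q is None else q.round(2).tolist())
        print(xf,t,r)
E
```

```text
-0.137 -10 [[0.43, 0.99, -0.8, 1.82, 0.8, 0.89, 0.65], [0.48, 0.89, -0.89, 1.76, 0.69, 1.04, 0.73]]
-0.137 0 [[0.37, 0.9, -0.66, 2.0, 1.01, 0.61, 0.43], [0.47, 0.8, -0.83, 1.95, 0.85, 0.79, 0.56]]
-0.137 10 [[0.41, 0.91, -0.75, 2.19, 1.57, 0.6, -0.15], [0.4, 0.73, -0.71, 2.13, 1.17, 0.54, 0.23]]
-0.137 15 [[0.43, 0.93, -0.82, 2.28, 1.82, 0.7, -0.41], [0.43, 0.73, -0.77, 2.22, 1.48, 0.56, -0.09]]
-0.137 20 [[0.42, 0.96, -0.85, 2.37, 2.02, 0.82, -0.63], [0.45, 0.76, -0.86, 2.31, 1.75, 0.66, -0.38]]
-0.137 25 [None, [0.46, 0.8, -0.91, 2.4, 1.95, 0.79, -0.61]]
-0.128 -10 [[0.43, 1.0, -0.79, 1.78, 0.78, 0.91, 0.68], [0.47, 0.9, -0.88, 1.73, 0.68, 1.05, 0.75]]
-0.128 0 [[0.38, 0.91, -0.66, 1.97, 0.98, 0.62, 0.47], [0.46, 0.81, -0.83, 1.91, 0.84, 0.81, 0.59]]
-0.128 10 [[0.4, 0.91, -0.74, 2.16, 1.54, 0.59, -0.1], [0.4, 0.73, -0.7, 2.1, 1.14, 0.55, 0.28]]
-0.128 15 [[0.43, 0.93, -0.81, 2.25, 1.79, 0.69, -0.37], [0.42, 0.74, -0.76, 2.19, 1.45, 0.55, -0.05]]
-0.128 20 [[0.43, 0.96, -0.85, 2.34, 2.0, 0.8, -0.59], [0.45, 0.76, -0.84, 2.28, 1.72, 0.64, -0.34]]
-0.128 25 [[0.4, 0.99, -0.84, 2.43, 
[... 1156 characters left out ...]
16]]
-0.09 25 [[0.43, 0.99, -0.83, 2.3, 2.1, 0.84, -0.62], [0.46, 0.81, -0.86, 2.25, 1.85, 0.7, -0.41]]
-0.06 -10 [[0.39, 1.05, -0.75, 1.53, 0.7, 1.04, 0.85], [0.42, 0.96, -0.83, 1.48, 0.64, 1.18, 0.89]]
-0.06 0 [[0.37, 0.97, -0.68, 1.73, 0.84, 0.76, 0.69], [0.42, 0.87, -0.78, 1.68, 0.75, 0.92, 0.76]]
-0.06 10 [[0.37, 0.93, -0.66, 1.93, 1.24, 0.57, 0.28], [0.4, 0.8, -0.69, 1.87, 0.96, 0.65, 0.54]]
-0.06 15 [[0.4, 0.94, -0.72, 2.02, 1.55, 0.6, -0.02], [0.39, 0.78, -0.68, 1.97, 1.18, 0.56, 0.31]]
-0.06 20 [[0.43, 0.96, -0.78, 2.11, 1.81, 0.68, -0.29], [0.42, 0.79, -0.74, 2.06, 1.5, 0.57, -0.01]]
-0.06 25 [[0.44, 0.99, -0.82, 2.2, 2.03, 0.78, -0.5], [0.45, 0.81, -0.82, 2.15, 1.77, 0.66, -0.29]]
```

```bash
python3 - <<'E'
from h import *
t=np.radians(18)
def go(xf,z,sp):
    ctrl.move_straight(*pose(xf,-.06,z,t),speed=sp); print(xf,round(ctrl.current_clock(),2),ctrl.current_contact_force().round(1),flush=True)
go(-.137,.15,.15)
go(-.137,.0785,.08)
go(-.11,.0785,.06)
c=ctrl.capture("scene");save(c,"s1.png",(250,140,430,290),4)
E
```

```text
-0.137 4.0 [0.7 0.8 0.2]
-0.137 5.04 [ 0.4 -0.3  0.8]
-0.11 5.64 [0.2 0.2 0.1]
```

View pics/s1.png

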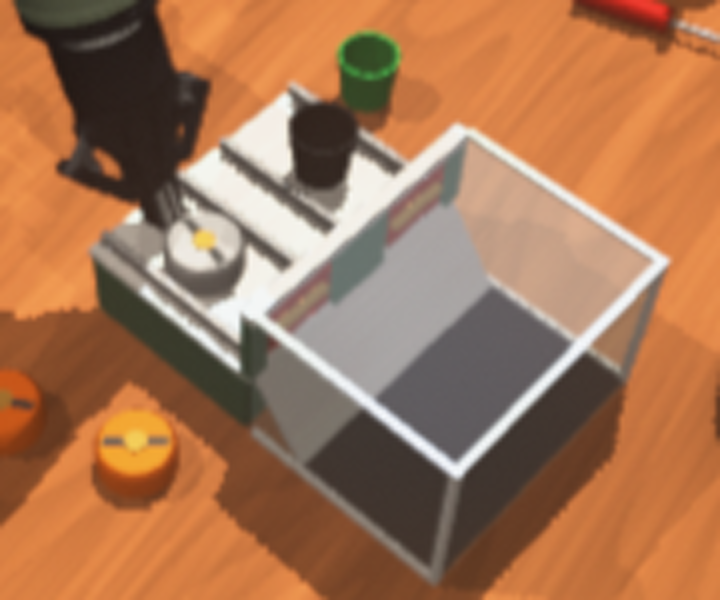

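The crop shows the fingers directly behind the poise (205,250), with the cup clear. I'll push on.

```bash
python3 - <<'E'
from h import *
t=np.radians(18)
def go(xf,z,sp):
    ctrl.move_straight(*pose(xf,-.06,z,t),speed=sp); f=ctrl.current_contact_force(); print(xf,round(ctrl.current_clock(),2),f.round(1),flush=True); return np.linalg.norm(f)
for xf in(-.08,-.05,-.03,-.015,-.005,.003):
    if go(xf,.0785,.04)>25: print("STOP");break
c=ctrl.capture("scene");save(c,"s2.png",(250,140,430,290),4)
E
```

```text
-0.08 6.59 [-0.3  0.2 -0.1]
-0.05 7.49 [-1.1  0.7  0.3]
-0.03 8.14 [-0.  -0.5  0.2]
-0.015 8.67 [0.  0.1 0.2]
-0.005 9.07 [-0.5  0.1 -0. ]
0.003 9.42 [0.1 1.1 0. ]
```

View pics/s2.png

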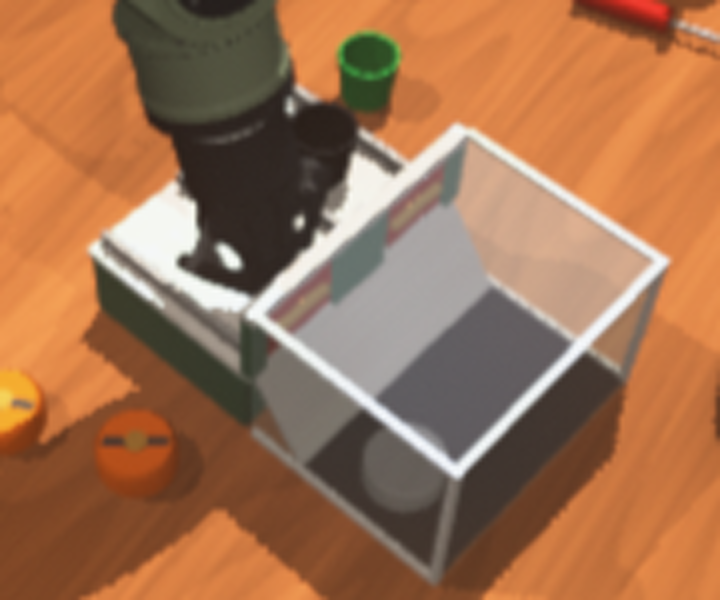

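The poise lies in the case on the tray (405,465). The next step is to draw back along the lane, raise the arm and check.

```bash
python3 - <<'E'
from h import *
t=np.radians(18)
for xf,z in((-.12,.0785),(-.13,.2)):
    ctrl.move_straight(*pose(xf,-.06,z,t),speed=.1); print(ctrl.current_clock(),ctrl.current_contact_force().round(1))
ctrl.pause(1.)
c=ctrl.capture("scene");save(c,"s3.png",(250,140,430,290),4)
E
```

```text
10.85 [ 0.   0.4 -0.1]
12.2167 [-0.1 -0.1 -0.8]
```

View pics/s3.png

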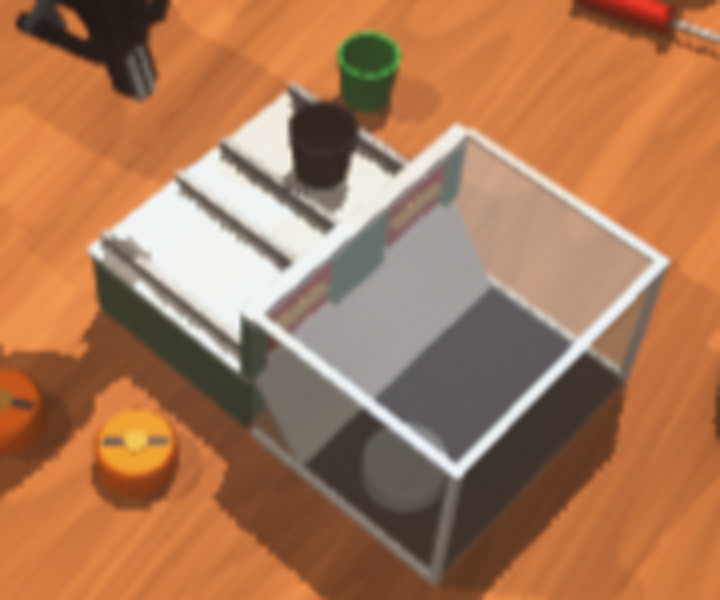

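The poise is on the tray (405,465), the right flap hangs shut (300,300), the cup (322,145) hasn't moved and the arm is clear.

```bash
python3 -c "
from cell import ctrl
print(ctrl.hand_in())"
```

```text
the job is handed in; nothing more can be done
None
```

I pushed the chrome poise through the right-hand flap and it dropped down the chute into the case; the flap swung shut, the black cup stayed in place, the arm is clear, and the job is handed in.

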